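Tip the paper conservator's weight box out over the stop

ROBOT

A 6-joint arm with a two-finger parallel gripper is mounted at the origin on the work surface. World frame = base frame: x ahead of the robot, y to its left, z up, the work surface at z = 0. Lengths are in m, angles in rad, forces in N, time in s.
With the tool pointing down it reaches from about 0.325 to 0.9 m from the base axis. Payload 6.1 kg.
Tool frame: the origin (TCP) lies at the very end of the fingers, on their centre line; the grasp point (between the pads) lies r.grasp_offset behind it (r.grasp_offset is the distance from the TCP to the grasp point, in m); z points along the fingers, y is the direction in which the jaws open and shut (so a half turn about z gives the same grasp; the last joint's range is limited). The gripper opens to 85 mm and grips with 20 to 120 N. Pads are 22 mm wide; open, the fingers measure 114 mm over their backs; the gripper's body (76 mm by 85 mm) begins 54 mm behind the grasp point. The pads swing forward as they close: fully open they stand 13 mm farther back than shut.
Start: joints at [1.036, 0.22, 1.526, -0, 1.395, -0.126], TCP at [0.248, 0.573, 0.231] pointing down, gripper open.
Joint ranges: [-2.98, 2.98], [-0.91, 2.08], [0.09, 2.57], [-1.24, 4.39], [0.2, 2.65], [-2.68, 2.68]. Speed limits (rad/s): [2.57, 2.57, 3.01, 3.14, 3.14, 3.14].

INTERFACE

Orientations are given as a rotation vector (axis times angle).
In Python, from workcell import status, cams, r gives the robot as it stands.
- The arm moves only by the shell command python3 -m handwheel 'ROWS'. ROWS is a JSON object of lists of equal length, an entry for each row: "xyz": the shift along the tool's x, y, z in cm, a list of three; "twist": the turn, a rotation vector about the tool's x, y, z in rad, a list of three; "jaw": the finger opening in cm, from 0 to 8.54. In form: {"xyz": [[dx, dy, dz], ...], "twist": [[ax, ay, az], ...], "jaw": [jaw, ...]}. A call has 1 to 12 rows; each row is the pose to reach, as a shift and turn from the pose commanded when the call began, along the tool's axes at that moment; what a row does not reach only later rows make up. A row lasts 1/10 s, in which the tool goes at most 50 mm and 8.59 degrees, less where a joint would pass 70% of its speed; a pose out of reach is approached as far as the arm can. A call with a gripper value outside its range is refused whole. The fingers move at their own pace and stop on an object; the grip force is fixed at half the most. Time passes only in rows, so rows that repeat a pose let the fingers close. It gives the time, the measured TCP pose, the force and the opening at its end, in the units of the state.
- status.observe(): the state, without advancing time (a new reading comes with each control period).
- cams.capture(name): name is "scene" or "top" or "wrist"; returns the picture (400x640x3 uint8, red, green, blue); there is no depth.
- cams.camera_info(name): a dict with "intrinsics" (3x3 intrinsics, pixels), "rvec" (rotation vector, rad) and "tvec" (3), from world to camera coordinates, as OpenCV has them. Camera axes: x right, y down, z forward; pixel columns grow to the right and rows downward; lengths in m; the calibration is good to about 2 mm. A picture is of the moment at which its call begins: read the wrist's pose just before it. camera_info takes no time and is no camera call; for the wrist camera it gives the pose at the moment of the call.
- r.sign_off(): hands the job in, once; it reports no verdict.
The state is a dict: "t": time; "joints": joint angles; "dq": joint speeds; "joint_efforts": joint torques, N m; "position": TCP position; "ee_rot": TCP orientation; "contact_force": force on the tool from outside, world axes, zero at the start; "wrist_torque": the same for the moment, N m; "gripper_width": finger opening in m.
Only numpy, scipy, OpenCV 4.12 (cv2) and the standard library are available. Lean on these libraries where they do the work, as an engineer would, in place of code of your own. Each camera call takes 0.05 s, during which the arm holds its last target. There are 200 camera calls.

TASK

On the wooden unloading stand two open grey boxes stand against the stop bar. Push the deep one over the stop, its bottom edge staying against the bar as it goes over, so that it lands on its side with its mouth towards the felt-lined tray and the brass weight in it comes out into the tray. Leave the low box standing where it is.

Things in the scene. Friction and masses are not known exactly. Their poses are not given: they have to be found in the camera images.
- deep_box: Deep open grey box, loose, upright on the stand's ledge, 66 (x) by 80 (y) by 120 mm high (z), walls and floor 4 mm, 0.18 kg plus the weight. Origin: centre of its underside; z to its mouth. At the start square to the stop within 2 degrees, its +x wall 1 to 5 mm from the bar. Tip it towards +x by pushing high on its -x wall; past 60 degrees or so it falls over by itself, but push on to 80.
- low_box: Low open-topped grey box, loose, beside the deep one on the same ledge (on either side, centres 130 mm or more apart): 66 mm (x) by 80 mm (y) by 50 mm high. Origin: centre of its underside, z up. To be left alone.
- weight_center (a point): Turned brass weight standing loose inside the deep box: diameter 30 mm, 56 mm high, 0.19 to 0.34 kg. This point is its centre, half-way up; its z axis is its own axis. Polished, it slides easily and runs out by itself once the box has fallen over.
- stop (a point): Middle of the fixed stop bar's near top edge, 65 mm above the table. x points level across the bar into the tray, y along the bar, z up; the stand is turned up to 18 degrees. Bar: x 0 to 12 mm, 340 mm long. Ledge on its -x side: 100 mm deep, top 10 mm below this point. Felt-lined tray on its +x side: x 12 to 225, y -170 to 170 mm, floor 59 mm below this point, rims 35 mm below it.
Mind the look-alikes: they are no part of the job. Of the things shaped like the part that bears weight_center, the brass one is meant.

How it is judged:
On the way:
1. the deep box leans 25 to 75 degrees with its bottom edge by the bar: underside centre 60 mm before to 5 mm past the bar's near face and at most 35 mm above the bar's top (angle between deep_box's own z axis and vertical between 0.44 and 1.31 rad and x of deep_box in the frame of stop between -0.06 and 0.005 m and z of deep_box in the frame of stop below 0.035 m), for 0.1 s.
At the end, for the whole second after the job is handed in: Deep box at rest on its side (80 to 149 degrees from upright), underside centre 80 mm before to 120 mm beyond the bar's near face, mouth to the tray within 38 degrees; weight out of it (centre past the mouth) and in the tray; low box upright (11 degrees), within 25 mm of its start (angle between deep_box's own z axis and vertical between 1.4 and 2.6 rad and x of deep_box in the frame of stop between -0.08 and 0.12 m and y of deep_box in the frame of stop between -0.17 and 0.17 m and z of weight_center in the frame of deep_box above 0.12 m and x of weight_center in the frame of stop between 0.012 and 0.225 m and y of weight_center in the frame of stop between -0.17 and 0.17 m and z of weight_center in the frame of stop below 0 m and angle between the y axis of deep_box and the y axis of stop, either way round below 0.66 rad and linear speed of deep_box below 0.03 m/s and distance of low_box from where it was at the start of the episode below 0.025 m and angle between low_box's own z axis and vertical below 0.2 rad); the robot touches nothing.
It fails at once if the low box is knocked over or pushed more than 40 mm away (distance of low_box from where it was at the start of the episode above 0.04 m or angle between low_box's own z axis and vertical above 0.5 rad).
It also fails if it takes over 32 s, if anything falls off the work surface, if the arm or the gripper's body presses on something with over 40 N, if the wrist force passes 120 N, or if a joint passes its speed limit or range.

## Working session

There is one attempt and no reset: what is moved stays moved. The work goes in short steps, Python scripts to look and compute and a shell command to move; the robot and the scene stay as the last step left them, time stands still between calls to the robot, and variables do not carry over. Pictures are saved under pics/ and viewed, about 8 in all and at most 12, crops included, and the job is handed in when it is done.

```bash
mkdir -p pics; python3 - <<'E'
from workcell import status, cams, r
import cv2, numpy as np
a=cams.capture("scene");b=cams.capture("top")
cv2.imwrite("pics/scene.png",a[:,:,::-1]);cv2.imwrite("pics/top.png",b[:,:,::-1])
for n in("scene","top"):
  i=cams.camera_info(n);print(n,np.round(i["intrinsics"],1).tolist(),i["rvec"],i["tvec"])
s=status.observe();print(s);print(r.grasp_offset)
E
```

```text
scene [[418.4, 0.0, 311.3], [0.0, 418.4, 201.1], [0.0, 0.0, 1.0]] [ 2.03848646  1.23447587 -0.51180066] [-0.25050554 -0.26067111  1.03162811]
top [[399.9, 0.0, 321.1], [0.0, 399.9, 204.2], [0.0, 0.0, 1.0]] [ 1.99269115 -2.24473539  0.23046619] [0.06189137 0.54228834 0.60868488]
{'t': 0.1, 'joints': array([ 1.03591007e+00,  2.21193550e-01,  1.52751149e+00,  1.23842809e-05,
        1.39469493e+00, -1.26127007e-01]), 'dq': array([-0.00088138, -0.00089301, -0.00161788, -0.00084008, -0.00041254,
        0.00124691]), 'joint_efforts': array([ 2.75591274e-04, -4.98239851e+01, -3.90550160e+01, -2.40663567e-04,
        5.61574241e-03, -6.53762663e-05]), 'position': array([0.24815103, 0.57302385, 0.23027213]), 'ee_rot': array([-6.37498562e-01, -3.07561954e+00,  2.67854621e-03]), 'contact_force': array([-0.18354384, -0.10834813,  0.04637453]), 'wrist_torque': array([-0.04518971, -0.01228231, -0.04160743]), 'gripper_width': 0.08521604133358264}
0.0187
```

View pics/scene.png

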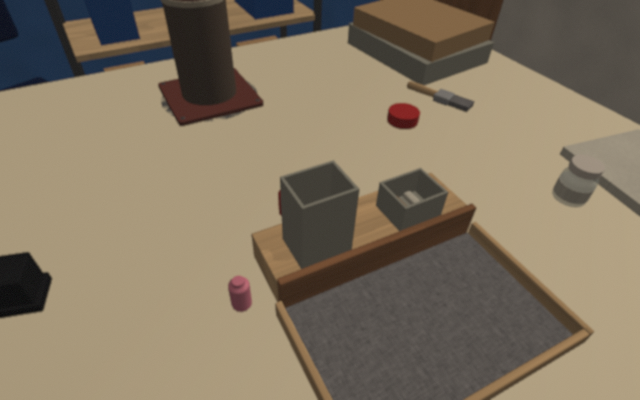

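View pics/top.png

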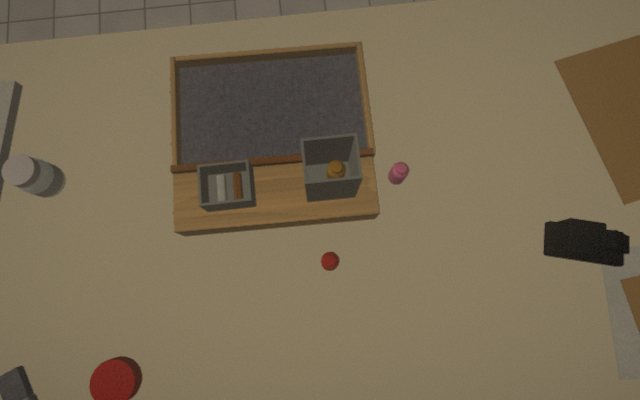

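The scene view shows the deep box (mouth around (318,182)) and the low box at (411,200), both against the bar, which runs (283,285)-(476,212). In the top view, the bar's near edge runs roughly (173,171)-(374,157), the deep box mouth is at (302,138)-(360,180) with brass inside at (336,169), and the low box is at (225,185). A small red piece stands at (330,261).

```bash
cat > h.py <<'E'
import numpy as np, cv2
from workcell import status,cams,r
from scipy.spatial.transform import Rotation as R
def bp(n,uv,z):
    i=cams.camera_info(n);K=i["intrinsics"];M=R.from_rotvec(i["rvec"]).as_matrix();t=np.array(i["tvec"])
    c=-M.T@t;d=M.T@np.linalg.solve(K,[*uv,1.]);return c+d*(z-c[2])/d[2]
def pj(n,p):
    i=cams.camera_info(n);return cv2.projectPoints(np.array(p,float).reshape(-1,3),np.array(i["rvec"]),np.array(i["tvec"]),np.array(i["intrinsics"],float),None)[0].reshape(-1,2)
E
python3 - <<'E'
from h import *
for n,uv,z in [("top",(173,171),.065),("top",(374,157),.065),("top",(302,138),.175),("top",(357,134),.175),("top",(360,179),.175),("top",(305,184),.175),("top",(330,261),.0),("scene",(281,203),0.02),("top",(399,172),0.02),("top",(225,185),.08)]:
  print(n,uv,bp(n,uv,z).round(4))
for n in("top","scene"):
  i=cams.camera_info(n);M=R.from_rotvec(i["rvec"]).as_matrix();print(-M.T@i["tvec"],pj(n,status.observe()["position"]))
print(R.from_rotvec(status.observe()["ee_rot"]).as_matrix().round(3))
a=cv2.imread("pics/top.png")[110:250,150:420];b=cv2.imread("pics/scene.png")[140:300,220:500]
cv2.imwrite("pics/c.png",np.vstack([cv2.resize(a,(540,280),interpolation=2),cv2.resize(b,(540,308),interpolation=2)]))
E
```

```text
top (173, 171) [0.6286 0.2348 0.065 ]
top (374, 157) [ 0.6133 -0.1     0.065 ]
top (302, 138) [0.6185 0.0159 0.175 ]
top (357, 134) [ 0.6153 -0.0614  0.175 ]
top (360, 179) [ 0.5501 -0.0566  0.175 ]
top (305, 184) [0.552 0.019 0.175]
top (330, 261) [ 0.4544 -0.0077  0.    ]
scene (281, 203) [ 0.4485 -0.0152  0.02  ]
top (399, 172) [ 0.5945 -0.1482  0.02  ]
top (225, 185) [0.5903 0.1477 0.08  ]
[0.41416118 0.01515979 0.70473056] [[-193.00272433  512.34148667]]
[ 0.93440107 -0.22503035  0.52078306] [[482.50944959  -5.94305615]]
[[-0.918  0.397 -0.001]
 [ 0.397  0.918 -0.002]
 [ 0.    -0.002 -1.   ]]
```

View pics/c.png

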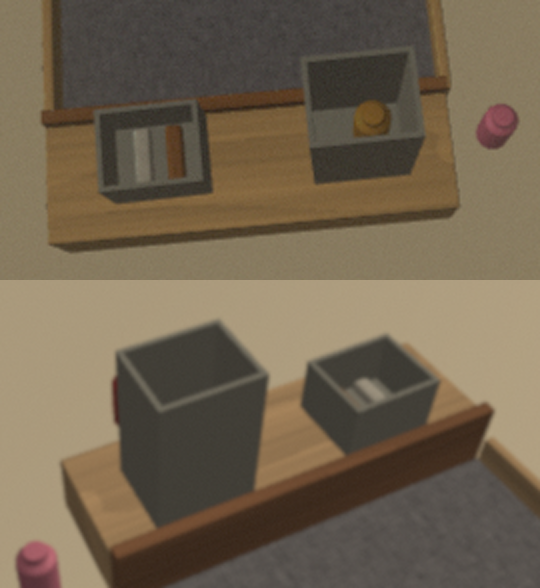

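The stop is turned about -2.6°, with the near face at about x=0.617 at the box. The deep box's -x wall is near x=0.55, y=-0.02. First I'll move behind it, high up, with the jaws shut.

```bash
python3 -m handwheel '{"xyz":[[-2,-1.8,0],[-5,-4.6,0],[-8.5,-7.8,0],[-12,-11,0],[-15.5,-14.2,0],[-19,-17.4,0],[-22.5,-20.6,0],[-26,-23.8,0],[-29.5,-27,0],[-33,-30.2,0],[-36.5,-33.5,0],[-40,-36.8,0]],"twist":[[0,0,-0.03],[0,0,-0.06],[0,0,-0.1],[0,0,-0.14],[0,0,-0.18],[0,0,-0.22],[0,0,-0.26],[0,0,-0.3],[0,0,-0.34],[0,0,-0.363],[0,0,-0.363],[0,0,-0.363]],"jaw":[0,0,0,0,0,0,0,0,0,0,0,0]}'
python3 - <<'E'
from h import *
s=status.observe();M=R.from_rotvec(s["ee_rot"]).as_matrix();print(s["t"],s["position"],s["joints"].round(2));print(M.round(3));print(M.T@(np.array([.505,-.02,.23])-s["position"])*100)
E
```

```text
t: 1.3
position: [0.4694, 0.0749, 0.2312]
ee_rot: [0.072, 3.141, 0.0]
contact_force: [-0.1, 0.1, 0.2]
gripper_width: 0.0002
1.3 [0.46940089 0.07490569 0.23116294] [-0.01 -0.15  1.9   0.    1.38 -1.53]
[[-0.999  0.046  0.   ]
 [ 0.046  0.999  0.   ]
 [-0.     0.    -1.   ]]
[-3.99047473 -9.31773135  0.11569859]
```

```bash
python3 -m handwheel '{"xyz":[[-1,-2.5,0],[-2,-5.5,0],[-3,-8,0],[-4,-9.3,0],[-4,-9.3,2],[-4,-9.3,5],[-4,-9.3,7],[-4,-9.3,7],[-4,-9.3,7]],"twist":[[0,0,0],[0,0,0],[0,0,0],[0,0,0],[0,0,0],[0,0,0],[0,0,0],[0,0,0],[0,0,0]],"jaw":[0,0,0,0,0,0,0,0,0]}'
python3 - <<'E'
from h import *
im=np.hstack([cams.capture("scene")[100:300,200:500],cams.capture("top")[90:290,150:450]])[:,:,::-1]
cv2.imwrite("pics/d.png",cv2.resize(im,(800,267)))
E
```

```text
t: 2.2
position: [0.5049, -0.0174, 0.1614]
ee_rot: [-0.071, -3.14, -0.001]
contact_force: [-1.0, 0.4, 1.5]
gripper_width: -0.0
```

View pics/d.png

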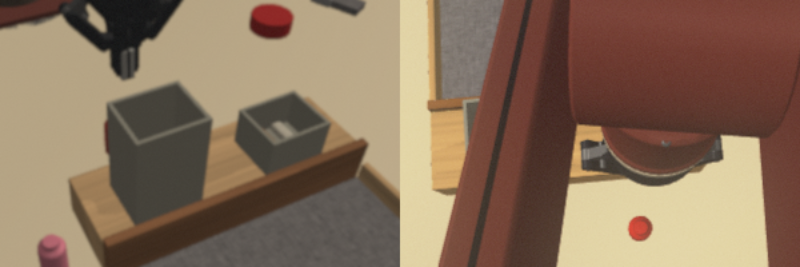

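```bash
python3 -m handwheel '{"xyz":[[-2,0,0],[-3,0,0],[-3.5,0,0],[-4,0,0],[-4.7,0,-0.3],[-5.4,0,-0.7],[-6.1,0,-1.1],[-6.8,0,-1.4],[-7.5,0,-1.6],[-8.2,0,-1.7],[-9,0,-1.8],[-9.7,0,-1.85]],"twist":[[0,0,0],[0,0,0],[0,0,0],[0,0,0],[0,0,0],[0,0,0],[0,0,0],[0,0,0],[0,0,0],[0,0,0],[0,0,0],[0,0,0]],"jaw":[0,0,0,0,0,0,0,0,0,0,0,0]}'
python3 - <<'E'
from h import *
cv2.imwrite("pics/e.png",cams.capture("scene")[60:340,180:560,::-1])
E
```

```text
t: 3.5
position: [0.6026, -0.0224, 0.1799]
ee_rot: [0.072, 3.14, -0.0]
contact_force: [-0.1, 0.3, 0.3]
gripper_width: -0.0
```

View pics/e.png

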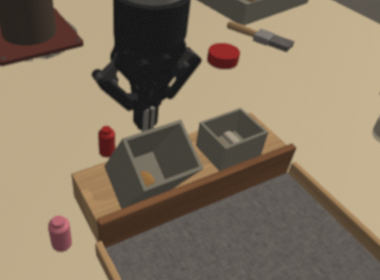

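The box leans about 30° with its bottom edge at the bar, and the finger is still behind it. The low box has not moved. I'll carry on along the arc.

```bash
python3 -m handwheel '{"xyz":[[-0.8,0,0],[-1.6,0,0.1],[-2.4,0,0.2],[-3.2,0,0.35],[-4,0,0.55],[-4.8,0,0.8],[-5.6,0,1.15],[-6.3,0,1.5],[-7.2,0,2.1],[-8.1,0,2.7],[-8.9,0,3.4],[-9.7,0,4.1]],"twist":[[0,0,0],[0,0,0],[0,0,0],[0,0,0],[0,0,0],[0,0,0],[0,0,0],[0,0,0],[0,0,0],[0,0,0],[0,0,0],[0,0,0]],"jaw":[0,0,0,0,0,0,0,0,0,0,0,0]}'
python3 - <<'E'
from h import *
cv2.imwrite("pics/f.png",cams.capture("scene")[60:400,180:600,::-1])
E
```

```text
t: 4.75
position: [0.6993, -0.0268, 0.1379]
ee_rot: [-0.072, -3.14, -0.0]
contact_force: [-0.2, -0.5, -0.2]
gripper_width: -0.0002
```

View pics/f.png

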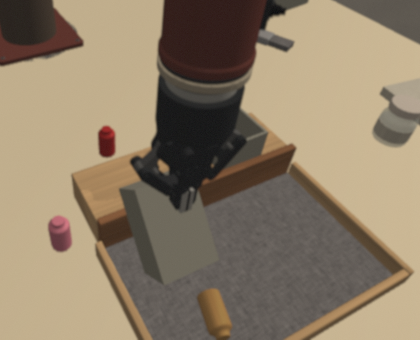

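The box lies over the bar with its mouth down into the tray. The brass weight is outside at (213,312) in the crop. I'll lift straight up, back off and check.

```bash
python3 -m handwheel '{"xyz":[[0,0,-2],[0,0,-5],[0,0,-9],[0,0,-12],[0,4,-14],[0,8,-14],[0,12,-14],[2,16,-14],[4,20,-14],[6,24,-14],[8,28,-14],[8,28,-14]],"twist":[[0,0,0],[0,0,0],[0,0,0],[0,0,0],[0,0,0],[0,0,0],[0,0,0],[0,0,0],[0,0,0],[0,0,0],[0,0,0],[0,0,0]],"jaw":[0,0,0,0,0,0,0,0,0,0,0,0]}'
python3 -m handwheel '{"xyz":[[2,3,0],[4,6,0],[6,9,0],[8,12,0],[10,15,0],[10,15,0],[10,15,0],[10,15,0]],"twist":[[0,0,0],[0,0,0],[0,0,0],[0,0,0],[0,0,0],[0,0,0],[0,0,0],[0,0,0]],"jaw":[0,0,0,0,0,0,0,0]}'
python3 - <<'E'
from h import *
a=cams.capture("scene")[100:400,200:600,::-1];b=cams.capture("top")[0:300,100:500,::-1]
cv2.imwrite("pics/g.png",np.hstack([a,b]))
E
```

```text
t: 6.0
position: [0.6289, 0.2622, 0.2789]
ee_rot: [-0.062, -3.14, -0.003]
contact_force: [0.3, -0.6, -1.2]
gripper_width: 0.0003
t: 6.8
position: [0.5393, 0.41, 0.2786]
ee_rot: [0.073, 3.141, -0.001]
contact_force: [0.1, 0.0, 0.0]
gripper_width: 0.0006
```

View pics/g.png

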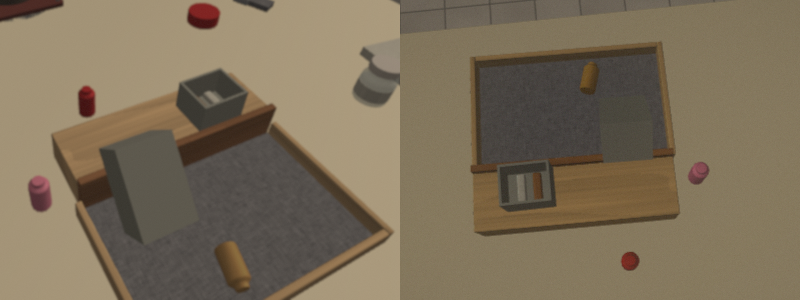

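```bash
python3 - <<'E'
from h import *
g=cv2.imread("pics/g.png")
cv2.imwrite("pics/h.png",np.hstack([cv2.resize(g[110:260,70:220],(400,400),interpolation=2),cv2.resize(g[80:180,590:690],(400,400),interpolation=2)]))
E
```

```text
(no output)
```

View pics/h.png

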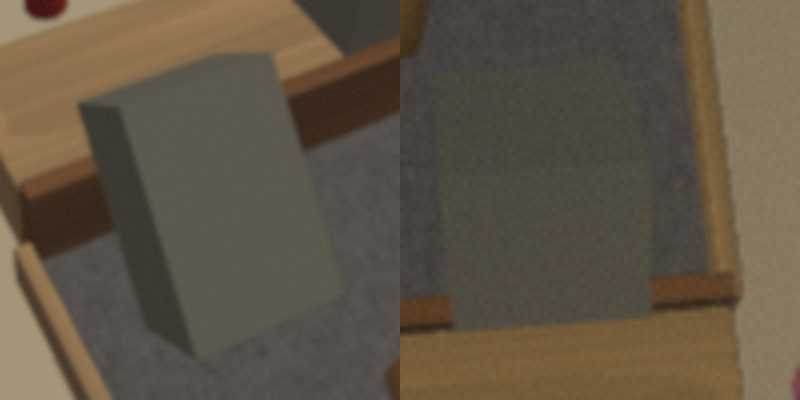

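```bash
python3 - <<'E'
from h import *
from scipy.optimize import least_squares
o={'cl':(-33,-40,0),'cr':(-33,40,0),'ml':(-33,-40,120),'mr':(-33,40,120),'ul':(33,-40,0),'ur':(33,40,0),'kl':(33,-40,120)}
S={'cl':(122,108),'cr':(272,57),'mr':(342,290),'ml':(197,358),'ul':(80,103),'ur':(215,58),'kl':(148,325)}
T={'mr':(437,70),'ml':(620,65),'cr':(443,172),'cl':(650,165),'ur':(453,328),'ul':(650,318)}
obs=[("scene",o[k],(270+u/2.667,210+v/2.667)) for k,(u,v) in S.items()]+[("top",o[k],(290+(u-400)/4,80+v/4)) for k,(u,v) in T.items()]
pose=lambda p:(R.from_rotvec(p[:3]),p[3:])
def f(p):
    q,t=pose(p);return np.concatenate([pj(n,q.apply(np.array(c)/1e3)+t)[0]-uv for n,c,uv in obs])
s=least_squares(f,[0,2.1,0,.62,-.02,.1],loss="soft_l1");q,t=pose(s.x);M=q.as_matrix()
print("res",np.abs(s.fun).round(1)); print("tilt",np.degrees(np.arccos(M[2,2])),"yaw z",M[:,2].round(2),"y",M[:,1].round(2),"t",t.round(3))
ps=bp("top",(490,78),.02);ym=np.radians(-2.6);X=np.array([np.cos(ym),np.sin(ym),0]);Y=np.array([-X[1],X[0],0])
O=np.array([.621,.0674,.065])
print("weight",ps,"in box",M.T@(ps-t));print("stop xy: weight",(ps-O)@X,(ps-O)@Y,"box",(t-O)@X,(t-O)@Y)
E
```

```text
res [1.8 0.3 0.4 1.3 0.7 1.8 0.7 1.2 1.1 0.3 0.4 1.8 0.6 0.6 0.4 0.4 1.1 0.6
 0.9 0.3 0.1 0.7 0.9 0.3 0.5 0.1]
tilt 135.4328422790237 yaw z [ 0.7  -0.03 -0.71] y [0.05 1.   0.02] t [ 0.632 -0.022  0.112]
weight [ 0.75476858 -0.34613896  0.02      ] in box [-0.03938322 -0.31873934  0.16056915]
stop xy: weight 0.1523902353227333 -0.4070451071146183 box 0.014677013642642074 -0.08847373704847927
```

The weight pixel in that script was mistyped: it should be (290,78). I'll recheck it along with the low box and whether anything is still moving, then hand in.

```bash
python3 - <<'E'
from h import *
g0=cv2.imread("pics/top.png");im=cams.capture("top")[:,:,::-1]
d=lambda a,b,s:np.abs(a[s].astype(int)-b[s].astype(int)).mean()
L=np.s_[155:215,192:256]; print("low box diff",d(g0,im,L))
p=cv2.imread("pics/g.png")[0:300,400:800]; print("motion diff tray",d(p,im[0:300,100:500],np.s_[40:170,70:280]))
w=bp("top",(290,78),.02);t=np.array([.632,-.022,.112]);ym=np.radians(-2.6);X=np.array([np.cos(ym),np.sin(ym),0])
e=w-np.array([.621,.0674,.065]);print("weight stop x,y",e@X,e@[-X[1],X[0],0],"box z",(w-t)@[.7,-.03,-.71])
r.sign_off()
E
```

```text
low box diff 2.3460069444444445
motion diff tray 2.1332478632478633
weight stop x,y 0.17926084827661123 -0.033946093002661805 box z 0.18047477953914068
the job is handed in; nothing more can be done
```

The deep box is over the stop on its side with its mouth in the tray, and the brass weight is out in the tray. I pushed high on its -x wall with the jaws shut, along an arc about the bar. The picture at roughly 30° shows the bottom edge against the bar. The job was handed in at about 7 s.

My last checks, from camera images:

| Item | Measured | Allowed |
|---|---|---|
| Deep box tilt from upright | about 135° | 80 to 149° |
| Deep box underside centre, x from the bar's near face | about 15 mm beyond | 80 mm before to 120 mm beyond |
| Deep box mouth off the tray direction | within a few degrees | 38° |
| Weight, x in the stop frame | about 180 mm | 12 to 225 mm |
| Weight, y in the stop frame | about -35 mm | ±170 mm |
| Weight, z in the deep box's frame | about 180 mm | above 120 mm |

- **Low box:** it looks the same before and after, with a mean pixel difference of 2.3, which I take as camera noise.
- **At rest:** nothing in the tray moved between the last two top views.
- **Arm:** it was well clear of everything at hand-in.
- **One failed check:** my first weight position was wrong because I mistyped a pixel. The values above are from the corrected run.

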